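Run the spice grinder from the slanted drainer

ROBOT

A 6-joint arm with a two-finger parallel gripper is mounted at the origin on the work surface. World frame = base frame: x ahead of the robot, y to its left, z up, the work surface at z = 0. Lengths are in m, angles in rad, forces in N, time in s.
With the tool pointing down it reaches from about 0.35 to 1 m from the base axis. Payload 7.1 kg.
Tool frame: the origin (TCP) lies on the centre line of the jaws, within the pads' length; the fingertips stand 25 mm ahead of it and the grasp point (between the pads) lies 6 mm ahead of it; z points along the fingers, y is the line along which they close (so a half turn about z gives the same grasp; the last joint's range is limited). The gripper opens to 85 mm and grips with 20 to 120 N. Pads are 22 mm wide; open, the fingers measure 114 mm over their backs; the gripper's body (76 mm by 85 mm) begins 54 mm behind the grasp point. The pads swing forward as they close: fully open they stand 13 mm farther back than shut.
Start: joints at [1.258, 0.423, 1.63, -0, 1.089, -0.019], TCP at [0.181, 0.598, 0.256] pointing down, gripper open.
Joint ranges: [-3, 3], [-0.9, 2.11], [0.09, 2.58], [-1.31, 4.45], [0.11, 2.69], [-2.54, 2.54]. Speed limits (rad/s): [2.39, 2.39, 3.01, 3.14, 3.14, 3.14].

INTERFACE

Orientations are given as a unit quaternion [x, y, z, w].
In Python, from bench import readout, vision, order, look_for, mark_of gives the robot as it stands.
- The arm moves only by the tool jog_arm, never from a script. Its argument "commands" is a list of rows, each an object with "translation": the shift along the tool's x, y, z each as a share of 80 cm, from -1 to 1, a list of three; "turn": the turn, a rotation vector about the tool's x, y, z each as a share of 0.5 rad, from -1 to 1, a list of three; "gripper": the opening, from 0 (shut) to 1 (fully open). In form: [{"translation": [dx, dy, dz], "turn": [rx, ry, rz], "gripper": gripper}, ...]. A call has 1 to 5 rows; each row is the pose to reach, as a shift and turn from the pose commanded when the call began, along the tool's axes at that moment; what a row does not reach only later rows make up. A row lasts 1/12 s, in which the tool goes at most 41.7 mm and 7.16 degrees, less where a joint would pass 70% of its speed; a pose out of reach is approached as far as the arm can. A call with a number of a shift or a turn outside -1 to 1 is refused whole. A call with a gripper value outside its range is refused whole. The fingers move at their own pace and stop on an object; "newtons" is the grip in N (left out, the last holds). Time passes only in rows, so rows that repeat a pose let the fingers close. It gives the time, the measured TCP pose, the force, the opening and the grip force at its end, in the units of the state.
- readout.sense(): the state, without advancing time (a new reading comes with each control period).
- vision.get_image(name): name is "scene" or "top" or "wrist"; returns the picture (480x640x3 uint8, red, green, blue); there is no depth.
- vision.camera_info(name): a dict with "intrinsics" (3x3 intrinsics, pixels), "world_to_cam" (4x4, takes a point from world to camera coordinates). Camera axes: x right, y down, z forward; pixel columns grow to the right and rows downward; lengths in m; the calibration is good to about 2 mm. A picture is of the moment at which its call begins: read the wrist's pose just before it. camera_info takes no time and is no camera call; for the wrist camera it gives the pose at the moment of the call.
- order.hand_in(): hands the job in; it is judged then, once.
Trained networks look in the newest picture that a camera, given by its name, has taken for a name from the list of things; names that differ only in an ending like _2 or _b are one class to them, and where a whole thing is asked for, a point or a joint stands for the part that bears it (a point fixed in the world has none). Each returns a list of dicts, best first, with "conf" (0 to 1); they miss things now and then, are a little off and sometimes report something else, mostly with a low value. They report only what shows in the picture. A call takes as long as a camera call. They do not tell look-alikes from the thing itself.
- look_for(target, camera): "location" ([x, y, z] in m, in world coordinates, good to about 4 mm: the middle of the surface that is visible of it).
- mark_of(target, camera): "location" ([x, y, z] in m, in world coordinates, good to about 4 mm: a listed point, or the origin of a listed thing).
The state is a dict: "t": time; "qpos": joint angles; "joint_vel": joint speeds; "effort": joint torques, N m; "position": TCP position; "tool_rot": TCP orientation; "force": force on the tool from outside, world axes, zero at the start; "wrist_torque": the same for the moment, N m; "width": opening from 0.0 (shut) to 1.0 (fully open); "grip_force": force on a finger pad.
Only numpy, scipy, OpenCV 4.12 (cv2) and the standard library are available. Lean on these libraries where they do the work, as an engineer would, in place of code of your own. Each camera call takes 0.05 s, during which the arm holds its last target. There are 200 camera calls.

TASK

Draw the steel grinder cup out of the slanted drainer, from under the wire tier, and press it upright and centred down onto the sprung ring of the grinder base until it bottoms on the stop inside; hold it firmly there for two seconds, without ramming it. Then lift it off and leave it standing upright, set down softly, not dropped, on the middle of the wooden coaster, with the kettle, mug and sugar jar left where they are.

Things in the scene. Friction and masses are not known exactly. Their poses are not given: they have to be found in the camera images.
- cup: closed steel grinder cup with a black blade cap as its foot: a plain round can 110 mm tall, 66 mm across the black foot (lowest 22 mm) and 62 mm across the steel body above it (straight from 22 to 98 mm, then slightly domed). Origin: centre of the underside; z: along its axis to the closed top. 0.2 to 0.4 kg. It starts standing square on the drainer's board, so its axis leans 30 degrees
- drainer: fixed wire drainer, 230 mm wide (y), about 150 mm deep. Its grey board, 150 mm wide and 120 mm long, is inclined 30 degrees, low towards -x; the board's normal, the way out for the cup, is (-0.5, 0, 0.866) in this frame. A 10 mm thick steel rail along the board's low side holds the cup's foot, its top 27 mm above the board. Origin: centre of the footprint on the counter, z up
- seat (a point): point on the drainer's board surface where the middle of the cup's foot rests at first, 50 mm above the counter; its axes are the drainer's
- tier (a point): middle of the front wire of the drainer's upper tier, 224 mm above the counter; it runs along the drainer's y, 230 mm long. Three more wires lie 32, 64 and 96 mm behind it (+x), carried by side wires at its ends. The tier overhangs the cup's back: a gripper pointing straight down at the cup hits it, one in line with the leaning cup passes in front
- grinder: fixed black grinder base, round, 120 mm across at the counter, 96 mm across at its shoulder 72 mm up, with a grey sprung ring standing out of its top. Origin: centre of its underside, z up
- collar_top (a point): centre of the sprung ring's flat top while raised, 100 mm above the counter (this point does not sink with the ring). Ring 84 mm outside, 40 mm inside; pushes back with 3 N at first, 6 N at 20 mm. In its hole a firm rubber stop lies 5 to 20 mm below this point: how deep differs each time, feel for it. 15 to 22 N in all is firm and enough; over 32 N is ramming
- coaster: fixed round wooden coaster, 110 mm across, 10 mm thick. Origin: centre of its underside
- kettle: bystander: chrome electric kettle, 156 mm wide, 194 mm tall, black handle to its +y, spout to its -y. Origin: centre of its underside
- mug: bystander: open enamel mug, 84 mm across, 80 mm tall, handle at its +y. Origin: centre of its underside
- sugar_jar: bystander: glass sugar jar with steel lid, 90 mm across, 130 mm tall. Origin: centre of its underside
Not all that is in view belongs to the job. Of the things like the coaster, leave any that is pink; of the rest the smaller one is meant.

How it is judged:
By the outcome, as a careful person would: the job done as asked, in the order asked, and still so for the second after the job is handed in, with the robot touching nothing.
It also fails if it takes over 51 s, if anything falls off the work surface, if the arm or the gripper's body presses on something with over 40 N, if the wrist force passes 120 N, or if a joint passes its speed limit or range.

## Working session

There is one attempt and no reset: what is moved stays moved. The work goes in short steps, Python scripts to look and compute and a tool call to move; the robot and the scene stay as the last step left them, time stands still between calls to the robot, and variables do not carry over. Pictures are saved under pics/ and viewed, at most 10 in all, crops included, and the job is handed in when it is done.

Besides the shell and the picture viewer there is one more tool, called after "Request:" as name(argument=value, ...), one argument or row to a line, values as JSON. jog_arm: Moves the arm, as the interface text tells. Shift numbers are shares of 80 cm and turn numbers shares of 0.5 rad, none past 1 either way. Its arguments: {"type":"object","properties":{"commands":{"type":"array"},"newtons":{"type":"number"}},"required":["commands"]}

```bash
mkdir -p pics; ls; cat > h.py <<'E'
import numpy as np, cv2
from bench import readout, vision, order, look_for, mark_of
def save(cam,fn):
    im=vision.get_image(cam); cv2.imwrite('pics/'+fn,cv2.cvtColor(im,cv2.COLOR_RGB2BGR)); return im
E
python3 - <<'E'
from h import *
save('scene','s0.png'); 
for cam in ['scene','top']:
    if cam=='top': save('top','t0.png')
    for n in ['cup','drainer','seat','tier','grinder','collar_top','coaster','kettle','mug','sugar_jar']:
        r=mark_of(n,cam); print(cam,n,[(np.round(d['location'],3).tolist(),round(d['conf'],2)) for d in r[:4]])
a=cv2.imread('pics/s0.png');b=cv2.imread('pics/t0.png')
s=readout.sense(); print({k:np.round(v,3).tolist() for k,v in s.items()})
for cam in['scene','top']:print(vision.camera_info(cam))
E
```

```text
pics
scene cup [([0.598, 0.206, 0.051], 0.59), ([0.598, 0.212, 0.052], 0.37)]
scene drainer [([0.598, 0.208, 0.003], 0.64), ([0.572, 0.197, 0.229], 0.22)]
scene seat [([0.599, 0.208, 0.05], 0.58)]
scene tier [([0.57, 0.195, 0.227], 0.59)]
scene grinder [([0.534, -0.091, 0.004], 0.63)]
scene collar_top [([0.536, -0.099, 0.1], 0.76)]
scene coaster [([0.333, -0.425, 0.002], 0.87), ([0.463, -0.296, 0.002], 0.81), ([0.31, -0.243, -0.003], 0.57)]
scene kettle [([0.77, -0.242, -0.004], 0.56), ([0.6, 0.21, 0.05], 0.43)]
scene mug [([0.741, -0.032, 0.002], 0.72)]
scene sugar_jar [([0.639, -0.472, 0.001], 0.88)]
top cup [([0.597, 0.212, 0.05], 0.67)]
top drainer [([0.599, 0.209, -0.0], 0.96), ([0.595, 0.21, 0.049], 0.65)]
top seat [([0.595, 0.21, 0.049], 0.96), ([0.594, 0.207, -0.002], 0.51), ([0.636, -0.471, 0.001], 0.26)]
top tier [([0.598, 0.212, 0.001], 0.71), ([0.572, 0.196, 0.224], 0.65), ([0.462, -0.294, 0.001], 0.21)]
top grinder [([0.536, -0.099, -0.002], 0.55)]
top collar_top [([0.537, -0.099, 0.098], 0.62)]
top coaster [([0.329, -0.428, 0.001], 0.92), ([0.312, -0.242, 0.004], 0.75),
[... 702 characters left out ...]
  ]]), 'world_to_cam': array([[ 0.87044922,  0.49224359, -0.0037943 , -0.40462329],
       [ 0.38202797, -0.68037245, -0.62541823, -0.16918428],
       [-0.31043965,  0.54294529, -0.78028049,  1.46208707],
       [ 0.        ,  0.        ,  0.        ,  1.        ]])}
{'intrinsics': array([[495.53004482,   0.        , 331.62697497],
       [  0.        , 495.53004482, 233.83634159],
       [  0.        ,   0.        ,   1.        ]]), 'world_to_cam': array([[ 0.00398525, -0.99951408,  0.03091464, -0.12781467],
       [-0.99017213, -0.00826607, -0.13960953,  0.57462025],
       [ 0.13979723, -0.03005444, -0.98972393,  1.16642784],
       [ 0.        ,  0.        ,  0.        ,  1.        ]])}
```

View pics/s0.png

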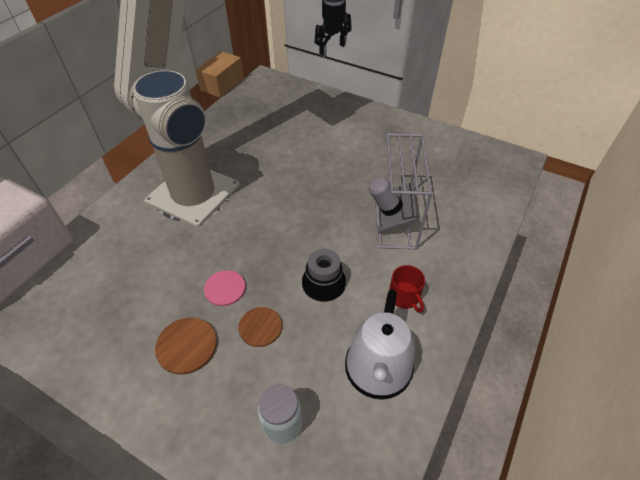

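View pics/t0.png

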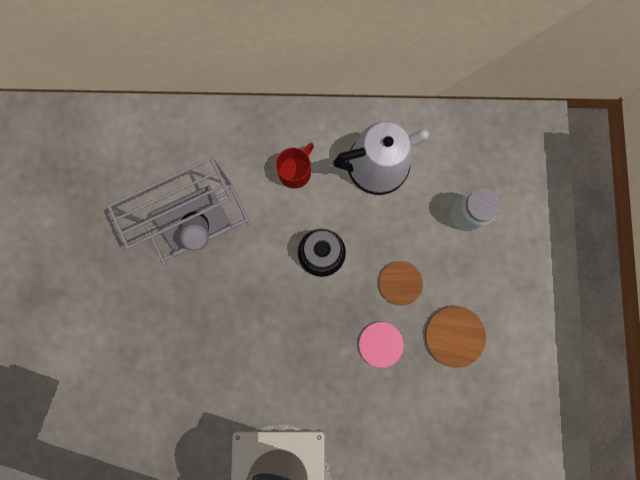

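The top view shows three coaster-like things: pink at px (381,344), large wood (455,336), small wood (401,283). The pink one is excluded, so the smaller wooden one at (401,283), about (0.462,-0.295), is the one meant. The drainer is yawed, with the cup at px (192,232). I'll confirm the coaster and measure the yaw in a crop.

```bash
python3 - <<'E'
from h import *
b=cv2.imread('pics/t0.png'); s=cv2.imread('pics/s0.png')
A=cv2.resize(b[150:270,95:255],None,fx=3.75,fy=3.75,interpolation=cv2.INTER_CUBIC)
B=cv2.resize(b[240:380,340:500],(200,175))
C=np.zeros((600,800,3),np.uint8); C[:450,:600]=A; C[:175,600:800]=B
D=cv2.resize(s[245:385,140:300],(200,175),interpolation=cv2.INTER_CUBIC); C[200:375,600:800]=D
cv2.imwrite('pics/c0.png',C)
# colour blobs -> world at z
def toworld(cam,u,v,z):
    ci=vision.camera_info(cam);T=np.array(ci['world_to_cam']);R,t=T[:3,:3],T[:3,3]
    d=R.T@np.linalg.inv(ci['intrinsics'])@[u,v,1];o=-R.T@t
    return o+d*(z-o[2])/d[2]
for cam,im in(('top',b),('scene',s)):
    hsv=cv2.cvtColor(im,cv2.COLOR_BGR2HSV)
    m=((hsv[...,0]<16)&(hsv[...,1]>100)&(hsv[...,2]>50)).astype(np.uint8)
    n,l,st,c=cv2.connectedComponentsWithStats(m)
    for i in range(1,n):
        if st[i,4]>600:
            w=toworld(cam,*c[i],0.008); print(cam,c[i].round(1),st[i,2:],w.round(4))
E
```

```text
top [572.7 231.6] [ 640  391 6205] [ 0.5911 -0.7402  0.008 ]
top [294.2 166. ] [  38   45 1222] [ 0.7542 -0.0291  0.008 ]
top [400.4 282.9] [  44   43 1519] [ 0.4585 -0.2968  0.008 ]
top [455.  336.4] [  61   62 2915] [ 0.3284 -0.4296  0.008 ]
scene [48.1  7.2] [ 56  23 659] [-1.4674  0.6708  0.008 ]
scene [234.7  52.1] [  80  111 4329] [-0.3924  0.7697  0.008 ]
scene [128.2 154.1] [  52   58 1483] [-0.3081  0.0339  0.008 ]
scene [549.6 287.9] [  95  324 2298] [1.0748 0.1802 0.008 ]
scene [408.  286.8] [  36   48 1244] [ 0.7429 -0.0023  0.008 ]
scene [259.9 326.5] [  44   40 1351] [ 0.4627 -0.2972  0.008 ]
scene [185.6 345.4] [  62   56 2702] [ 0.3328 -0.4302  0.008 ]
```

View pics/c0.png

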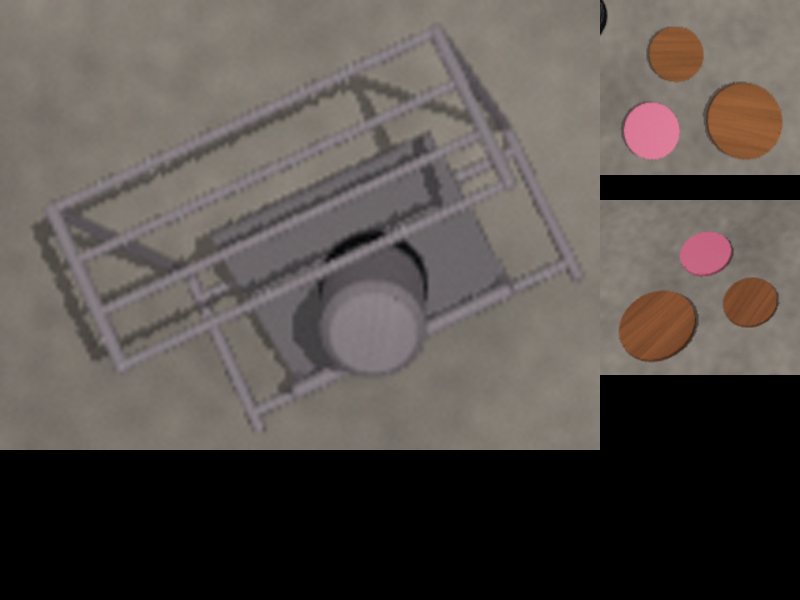

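The crop confirms it: pink, a large wood disc and a small wood disc. The small wooden one (top px 401,283) is the target. The tier's front wire runs between top px (127.5,247.3) and (230.5,198.8).

```bash
cat >> h.py <<'E'
from scipy.spatial.transform import Rotation as Ro, Slerp
def toworld(cam,u,v,z):
    ci=vision.camera_info(cam);T=np.array(ci['world_to_cam']);R,t=T[:3,:3],T[:3,3]
    d=R.T@np.linalg.inv(ci['intrinsics'])@[u,v,1];o=-R.T@t
    return o+d*(z-o[2])/d[2]
SEAT=np.array([.597,.209,.05])
def tilt(yaw,lean):  # tool pose: z=-n leaning to drainer -x, y=-drainer y
    n=Ro.from_euler('z',yaw).apply([-np.sin(lean),0,np.cos(lean)]); y=-Ro.from_euler('z',yaw).apply([0,1,0])
    return n,Ro.from_matrix(np.c_[np.cross(y,-n),y,-n])
def plan(wps,p=None,R=None):
    s=readout.sense()
    p=np.array(s['position']) if p is None else p; R=Ro.from_quat(s['tool_rot']) if R is None else R
    for P,Q in wps:
        t=R.inv().apply(np.array(P)-p)/.8; r=(R.inv()*Q).as_rotvec()/.5
        t=t.round(4); r=r.round(3)
        print('T',t.tolist(),'turn',r.tolist(),'->',np.round(P,3), 'rows %.1f'%max(np.linalg.norm(t)*.8/.0417,np.linalg.norm(r)*.5/.125))
        p=p+R.apply(t*.8); R=R*Ro.from_rotvec(r*.5)
E
python3 - <<'E'
from h import *
a=toworld('top',127.5,247.3,.224);b=toworld('top',230.5,198.8,.224);d=a-b
print(a,b,np.linalg.norm(d),(a+b)/2, yaw:=np.degrees(np.arctan2(-d[0],d[1])))
yaw=np.radians(yaw); n,Rg=tilt(yaw,np.pi/6); print(n,Rg.as_matrix().round(3))
s=readout.sense();R0=Ro.from_quat(s['tool_rot']);p0=np.array(s['position'])
# yaw cw about world z gradually then tilt
_,Rd=tilt(yaw,0)
dy=(Rd*R0.inv()).as_rotvec(); print('rot',dy)
tot=-abs(np.linalg.norm(dy)) 
pts=[[.22,.50,.32],[.30,.40,.36],[.36,.30,.36],[.42,.22,.34],[.46,.17,.32]]
w=[(q,Ro.from_rotvec([0,0,tot*(i+1)/5])*R0) for i,q in enumerate(pts)]
w+=[(SEAT+.23*n+[0,0,.02],Rg)]
plan(w)
E
```

```text
[0.51859598 0.29668149 0.224     ] [0.62144282 0.09159794 0.224     ] 0.22942697466890977 [0.5700194  0.19413971 0.224     ] 26.633193707097014
[-0.44694734 -0.22413852  0.8660254 ] [[ 0.774  0.448  0.447]
 [ 0.388 -0.894  0.224]
 [ 0.5   -0.    -0.866]]
rot [-2.52268203e-05  1.28924463e-05 -2.38294888e+00]
T [-0.0823, -0.1034, -0.0796] turn [-0.0, -0.0, 0.953] -> [0.22 0.5  0.32] rows 3.8
T [-0.1588, -0.0201, -0.05] turn [-0.0, -0.0, 0.953] -> [0.3  0.4  0.36] rows 3.8
T [-0.1423, 0.0313, 0.0] turn [-0.0, -0.0, 0.954] -> [0.36 0.3  0.36] rows 3.8
T [-0.0874, 0.0894, 0.025] turn [-0.0, 0.0, 0.953] -> [0.42 0.22 0.34] rows 3.8
T [-0.0211, 0.0772, 0.025] turn [-0.0, 0.0, 0.953] -> [0.46 0.17 0.32] rows 3.8
T [0.0312, 0.0332, 0.0635] turn [-0.0, 1.047, -0.0] -> [0.494 0.157 0.269] rows 4.2
```

Request:
jog_arm(
  commands=[
    {"translation":[-0.082,-0.103,-0.08],"turn":[0,0,0.953],"gripper":1},
    {"translation":[-0.082,-0.103,-0.08],"turn":[0,0,0.953],"gripper":1},
    {"translation":[-0.082,-0.103,-0.08],"turn":[0,0,0.953],"gripper":1},
    {"translation":[-0.082,-0.103,-0.08],"turn":[0,0,0.953],"gripper":1},
    {"translation":[-0.082,-0.103,-0.08],"turn":[0,0,0.953],"gripper":1},
  ],
)

```text
t: 1.52
position: [0.2208, 0.4997, 0.3221]
tool_rot: [0.378, 0.926, 0.002, 0.0]
force: [-0.9, 0.2, -0.8]
width: 1.002
grip_force: 0.0
```

Request:
jog_arm(
  commands=[
    {"translation":[-0.159,-0.02,-0.05],"turn":[0,0,0.953],"gripper":1},
    {"translation":[-0.159,-0.02,-0.05],"turn":[0,0,0.953],"gripper":1},
    {"translation":[-0.159,-0.02,-0.05],"turn":[0,0,0.953],"gripper":1},
    {"translation":[-0.159,-0.02,-0.05],"turn":[0,0,0.953],"gripper":1},
    {"translation":[-0.159,-0.02,-0.05],"turn":[0,0,0.953],"gripper":1},
  ],
)

```text
t: 1.93
position: [0.3015, 0.3994, 0.3609]
tool_rot: [0.585, 0.811, 0.001, 0.0]
force: [-0.1, 0.2, -0.2]
width: 0.998
grip_force: 0.0
```

Request:
jog_arm(
  commands=[
    {"translation":[-0.142,0.031,0],"turn":[0,0,0.953],"gripper":1},
    {"translation":[-0.142,0.031,0],"turn":[0,0,0.953],"gripper":1},
    {"translation":[-0.142,0.031,0],"turn":[0,0,0.953],"gripper":1},
    {"translation":[-0.142,0.031,0],"turn":[0,0,0.953],"gripper":1},
    {"translation":[-0.142,0.031,0],"turn":[0,0,0.953],"gripper":1},
  ],
)

```text
t: 2.35
position: [0.36, 0.3004, 0.3595]
tool_rot: [0.759, 0.651, -0.001, -0.0]
force: [0.4, 0.7, -0.5]
width: 1.001
grip_force: 0.0
```

Request:
jog_arm(
  commands=[
    {"translation":[-0.087,0.089,0.025],"turn":[0,0,0.953],"gripper":1},
    {"translation":[-0.087,0.089,0.025],"turn":[0,0,0.953],"gripper":1},
    {"translation":[-0.087,0.089,0.025],"turn":[0,0,0.953],"gripper":1},
    {"translation":[-0.087,0.089,0.025],"turn":[0,0,0.953],"gripper":1},
    {"translation":[-0.087,0.089,0.025],"turn":[0,0,0.953],"gripper":1},
  ],
)

```text
t: 2.77
position: [0.4195, 0.2216, 0.3393]
tool_rot: [0.891, 0.455, -0.001, -0.0]
force: [-0.3, -0.3, 0.3]
width: 1.003
grip_force: 0.0
```

```bash
python3 - <<'E'
from h import *
yaw=np.radians(26.6); n,Rg=tilt(yaw,np.pi/6);_,Rd=tilt(yaw,0)
s=readout.sense();print(s['t'],np.round(s['position'],3),np.round(s['qpos'],2)); print((Ro.from_quat(s['tool_rot']).inv()*Rd).as_rotvec())
plan([([.46,.17,.32],Ro.from_quat(s['tool_rot'])*Ro.from_rotvec((Ro.from_quat(s['tool_rot']).inv()*Rd).as_rotvec()*.999)),([.48,.163,.29],tilt(yaw,np.pi/12)[1]),(SEAT+.23*n,Rg)])
E
```

```text
2.7667 [0.42  0.222 0.339] [0.46 0.1  1.86 0.   1.18 1.09]
[-0.00093144  0.00152201  0.48028884]
T [-0.0226, 0.0788, 0.024] turn [-0.002, 0.003, 0.96] -> [0.46 0.17 0.32] rows 3.8
T [0.0184, 0.019, 0.0375] turn [0.0, 0.524, 0.001] -> [0.48  0.163 0.29 ] rows 2.1
T [-0.0008, 0.0141, 0.0526] turn [0.0, 0.523, -0.0] -> [0.494 0.158 0.249] rows 2.1
```

Request:
jog_arm(
  commands=[
    {"translation":[-0.0226,0.0788,0.024],"turn":[0,0,0.96],"gripper":1},
    {"translation":[-0.0226,0.0788,0.024],"turn":[0,0,0.96],"gripper":1},
    {"translation":[-0.0226,0.0788,0.024],"turn":[0,0,0.96],"gripper":1},
    {"translation":[-0.0226,0.0788,0.024],"turn":[0,0,0.96],"gripper":1},
    {"translation":[-0.0226,0.0788,0.024],"turn":[0,0,0.96],"gripper":1},
  ],
)

```text
t: 3.18
position: [0.4597, 0.1706, 0.3206]
tool_rot: [0.973, 0.231, -0.0, -0.0]
force: [0.1, -0.1, 0.4]
width: 0.997
grip_force: 0.0
```

Request:
jog_arm(
  commands=[
    {"translation":[0.0184,0.019,0.0375],"turn":[0,0.524,0],"gripper":1},
    {"translation":[0.0184,0.019,0.0375],"turn":[0,0.524,0],"gripper":1},
    {"translation":[0.0184,0.019,0.0375],"turn":[0,0.524,0],"gripper":1},
  ],
)

```text
t: 3.43
position: [0.4772, 0.1625, 0.2886]
tool_rot: [0.964, 0.232, 0.127, -0.03]
force: [-0.7, -0.2, 0.1]
width: 0.999
grip_force: 0.0
```

Request:
jog_arm(
  commands=[
    {"translation":[-0.001,0.0141,0.0526],"turn":[0,0.523,0],"gripper":1},
    {"translation":[-0.001,0.0141,0.0526],"turn":[0,0.523,0],"gripper":1},
    {"translation":[-0.001,0.0141,0.0526],"turn":[0,0.523,0],"gripper":1},
    {"translation":[-0.001,0.0141,0.0526],"turn":[0,0.523,0],"gripper":1},
  ],
)

```text
t: 3.77
position: [0.4909, 0.157, 0.2479]
tool_rot: [0.94, 0.225, 0.25, -0.059]
force: [-1.4, 0.2, -0.2]
width: 1.0
grip_force: 0.0
```

```bash
python3 - <<'E'
from h import *
yaw=np.radians(26.6); n,Rg=tilt(yaw,np.pi/6)
s=readout.sense();print(s['t'],np.round(s['position'],4),np.round(s['qpos'],2),s['force']); print((Ro.from_quat(s['tool_rot']).inv()*Rg).as_rotvec())
save('wrist','w0.png');ci=vision.camera_info('wrist');K,T=ci['intrinsics'],ci['world_to_cam']
for m in['cup','seat','tier']: print(m,[(np.round(d['location'],4).tolist(),round(d['conf'],2)) for d in mark_of(m,'wrist')[:2]])
im=cv2.imread('pics/w0.png')
# overlay expected cup outlines
for h,r,c in((.098,.031,(0,255,0)),(.022,.033,(0,0,255)),(0.0,.033,(255,0,0))):
    a=np.linspace(0,2*np.pi,60);q=SEAT+h*n+r*(np.outer(np.cos(a),Rg.as_matrix()[:,0])+np.outer(np.sin(a),Rg.as_matrix()[:,1]))
    u=(K@(T[:3,:3]@q.T+T[:3,3:]));u=(u[:2]/u[2]).T.astype(np.int32); cv2.polylines(im,[u],True,c,1)
cv2.imwrite('pics/w0o.png',im)
plan([(SEAT+.078*n,Rg)])
E
```

```text
3.7667 [0.4909 0.157  0.2479] [0.22 0.13 2.18 0.36 0.35 1.01] [-1.38509274  0.2095102  -0.19600477]
[-0.00089627  0.0035832   0.00616768]
cup [([0.5903, 0.2072, 0.0529], 0.96)]
seat []
tier [([0.5709, 0.1974, 0.2266], 0.83)]
T [-0.0026, -0.0004, 0.1919] turn [0.001, -0.002, 0.005] -> [0.562 0.192 0.118] rows 3.7
```

View pics/w0o.png

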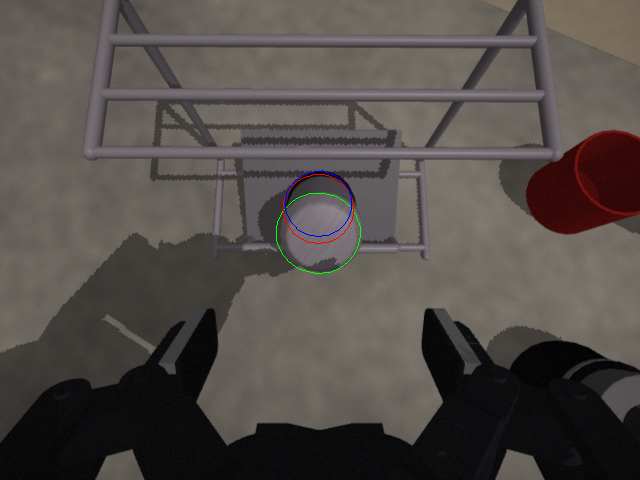

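The overlay of the expected cup (circles around px 319,233) matches the real cup to within about 2 px. The fingers straddle it, and the tier wire at row 153 stays clear. I'll descend along the cup's axis.

Request:
jog_arm(
  commands=[
    {"translation":[-0.0026,0,0.03],"turn":[0,0,0],"gripper":1},
    {"translation":[-0.0026,0,0.06],"turn":[0,0,0],"gripper":1},
    {"translation":[-0.0026,0,0.09],"turn":[0,0,0],"gripper":1},
    {"translation":[-0.0026,0,0.12],"turn":[0,0,0],"gripper":1},
    {"translation":[-0.0026,0,0.12],"turn":[0,0,0],"gripper":1},
  ],
)

```text
t: 4.38
position: [0.5365, 0.1785, 0.1636]
tool_rot: [0.94, 0.222, 0.251, -0.059]
force: [-0.6, -0.9, 0.0]
width: 0.995
grip_force: 0.0
```

```bash
python3 - <<'E'
from h import *
yaw=np.radians(26.6); n,Rg=tilt(yaw,np.pi/6)
s=readout.sense();print(s['t'],s['force'])
for m in['cup','tier']: print(m,[(np.round(d['location'],4).tolist(),round(d['conf'],2)) for d in (vision.get_image('wrist'),mark_of(m,'wrist'))[1][:2]])
plan([(SEAT+.078*n,Rg)])
E
```

```text
4.3833 [-0.56771514 -0.92527571  0.00563337]
cup [([0.5896, 0.2095, 0.0499], 0.64)]
tier [([0.5711, 0.1961, 0.2262], 0.64)]
T [0.0012, -0.0009, 0.0726] turn [0.002, -0.003, -0.001] -> [0.562 0.192 0.118] rows 1.4
```

Request:
jog_arm(
  commands=[
    {"translation":[0.001,-0.001,0.025],"turn":[0,0,0],"gripper":1},
    {"translation":[0.001,-0.001,0.05],"turn":[0,0,0],"gripper":1},
    {"translation":[0.001,-0.001,0.072],"turn":[0,0,0],"gripper":1},
    {"translation":[0.001,-0.001,0.072],"turn":[0,0,0],"gripper":1},
  ],
)

```text
t: 4.92
position: [0.562, 0.1916, 0.1166]
tool_rot: [0.94, 0.221, 0.252, -0.06]
force: [-1.0, -0.3, 0.4]
width: 0.999
grip_force: 0.0
```

Request:
jog_arm(
  commands=[
    {"translation":[0,0,0],"turn":[0,0,0],"gripper":0.8},
    {"translation":[0,0,0],"turn":[0,0,0],"gripper":0.7},
    {"translation":[0,0,0],"turn":[0,0,0],"gripper":0.5},
    {"translation":[0,0,0],"turn":[0,0,0],"gripper":0.5},
    {"translation":[0,0,0],"turn":[0,0,0],"gripper":0.5},
  ],
  newtons=60,
)

```text
t: 5.33
position: [0.5611, 0.1909, 0.1185]
tool_rot: [0.94, 0.221, 0.253, -0.059]
force: [-3.6, -1.0, 5.1]
width: 0.709
grip_force: 63.8
```

Request:
jog_arm(
  commands=[
    {"translation":[0,0,0],"turn":[0,0,0],"gripper":0.5},
    {"translation":[0,0,0],"turn":[0,0,0],"gripper":0.5},
    {"translation":[0,0,0],"turn":[0,0,0],"gripper":0.5},
  ],
)

```text
t: 5.58
position: [0.5611, 0.1908, 0.1185]
tool_rot: [0.94, 0.221, 0.253, -0.059]
force: [-3.3, -1.4, 4.2]
width: 0.707
grip_force: 63.8
```

```bash
python3 - <<'E'
from h import *
yaw=np.radians(26.6); n,Rg=tilt(yaw,np.pi/6)
s=readout.sense();print(s['t'],s['force'],s['width'],s['grip_force'],s['position'],(np.array(s['position'])-SEAT)@n)
p=np.array(s['position']);R=Ro.from_quat(s['tool_rot'])
plan([(p+.02*n,R),(p+.15*n,R),(p+.15*n+[-.03,-.08,.02],tilt(yaw,np.pi/12)[1])])
E
```

```text
5.5833 [-3.29355416 -1.36666163  4.20363609] 0.7068427940569645 63.829445242881775 [0.56111808 0.19082018 0.11848634] 0.0794229863981686
T [0.0, 0.0, -0.025] turn [0.0, 0.0, 0.0] -> [0.552 0.186 0.136] rows 0.5
T [0.0004, 0.0003, -0.1625] turn [0.0, 0.0, 0.0] -> [0.494 0.157 0.248] rows 3.1
T [-0.0551, 0.0728, -0.0608] turn [0.002, -0.528, -0.003] -> [0.464 0.077 0.268] rows 2.1
```

Request:
jog_arm(
  commands=[
    {"translation":[0,0,-0.006],"turn":[0,0,0],"gripper":0.5},
    {"translation":[0,0,-0.015],"turn":[0,0,0],"gripper":0.5},
    {"translation":[0,0,-0.03],"turn":[0,0,0],"gripper":0.5},
    {"translation":[0,0,-0.045],"turn":[0,0,0],"gripper":0.5},
    {"translation":[0,0,-0.06],"turn":[0,0,0],"gripper":0.5},
  ],
)

```text
t: 6.0
position: [0.5388, 0.1798, 0.1592]
tool_rot: [0.94, 0.221, 0.252, -0.059]
force: [-0.8, 0.2, -2.6]
width: 0.71
grip_force: 65.8
```

Request:
jog_arm(
  commands=[
    {"translation":[0,0,-0.04],"turn":[0,0,0],"gripper":0.5},
    {"translation":[0,0,-0.08],"turn":[0,0,0],"gripper":0.5},
    {"translation":[0,0,-0.12],"turn":[0,0,0],"gripper":0.5},
    {"translation":[0,0,-0.14],"turn":[0,0,0],"gripper":0.5},
    {"translation":[0,0,-0.14],"turn":[0,0,0],"gripper":0.5},
  ],
)

```text
t: 6.42
position: [0.4889, 0.1544, 0.2589]
tool_rot: [0.94, 0.221, 0.254, -0.058]
force: [-0.1, -0.6, -3.2]
width: 0.709
grip_force: 67.0
```

```bash
python3 - <<'E'
from h import *
yaw=np.radians(26.6)
s=readout.sense();print(s['t'],s['force'],s['width'],s['grip_force'],s['position'],s['qpos'])
p=np.array(s['position'])
G=np.array([.536,-.098])
plan([(p+[-.04,-.06,.05],tilt(yaw,np.pi/12)[1]),([.50,-.02,.33],tilt(yaw,0)[1]),([*G,.28],tilt(yaw,0)[1])])
E
```

```text
6.4167 [-0.12063077 -0.63668812 -3.22707518] 0.7086492754671777 67.02664263546467 [0.48890621 0.15442129 0.25888628] [0.2187137  0.10450972 2.17720447 0.34053452 0.36335649 1.03921131]
T [-0.0361, 0.0451, -0.0933] turn [0.007, -0.533, -0.004] -> [0.449 0.094 0.309] rows 2.1
T [0.0001, 0.1565, -0.0272] turn [0.0, -0.523, 0.0] -> [ 0.5  -0.02  0.33] rows 3.0
T [-0.0034, 0.1073, 0.0625] turn [0.0, -0.0, 0.0] -> [ 0.536 -0.098  0.28 ] rows 2.4
```

Request:
jog_arm(
  commands=[
    {"translation":[-0.018,0.0225,-0.0466],"turn":[0,-0.26,0],"gripper":0.5},
    {"translation":[-0.036,0.045,-0.093],"turn":[0.007,-0.533,-0.004],"gripper":0.5},
    {"translation":[-0.036,0.045,-0.093],"turn":[0.007,-0.533,-0.004],"gripper":0.5},
    {"translation":[-0.036,0.045,-0.093],"turn":[0.007,-0.533,-0.004],"gripper":0.5},
  ],
)

```text
t: 6.75
position: [0.4514, 0.0938, 0.308]
tool_rot: [0.965, 0.228, 0.126, -0.029]
force: [1.1, -0.0, -2.6]
width: 0.709
grip_force: 67.6
```

Request:
jog_arm(
  commands=[
    {"translation":[0,0.04,-0.007],"turn":[0,-0.13,0],"gripper":0.5},
    {"translation":[0,0.08,-0.014],"turn":[0,-0.26,0],"gripper":0.5},
    {"translation":[0,0.12,-0.021],"turn":[0,-0.39,0],"gripper":0.5},
    {"translation":[0,0.1565,-0.027],"turn":[0,-0.523,0],"gripper":0.5},
    {"translation":[0,0.1565,-0.027],"turn":[0,-0.523,0],"gripper":0.5},
  ],
)

```text
t: 7.17
position: [0.505, -0.0221, 0.3252]
tool_rot: [0.973, 0.229, -0.002, 0.001]
force: [1.6, -0.2, -2.9]
width: 0.713
grip_force: 68.1
```

Request:
jog_arm(
  commands=[
    {"translation":[-0.001,0.036,0.02],"turn":[0,0,0],"gripper":0.5},
    {"translation":[-0.002,0.072,0.04],"turn":[0,0,0],"gripper":0.5},
    {"translation":[-0.0034,0.1073,0.0625],"turn":[0,0,0],"gripper":0.5},
    {"translation":[-0.0034,0.1073,0.0625],"turn":[0,0,0],"gripper":0.5},
  ],
)

```text
t: 7.5
position: [0.537, -0.0996, 0.2705]
tool_rot: [0.973, 0.229, -0.004, -0.001]
force: [-0.7, 0.6, -3.4]
width: 0.706
grip_force: 68.2
```

```bash
cat > chk.py <<'E'
from h import *
import sys
s=readout.sense();print(round(s['t'],2),np.round(s['force'],1),s['width'],np.round(s['position'],4)); p=np.array(s['position'])
R=Ro.from_quat(s['tool_rot']);print('z',R.apply([0,0,1]).round(4))
for cam in['scene','top','wrist']:
    im=save(cam,sys.argv[1]+cam+'.png')
    for m in sys.argv[2:]: print(cam,m,[(np.round(d['location'],4).tolist(),round(d['conf'],2)) for d in mark_of(m,cam)[:2]])
E
python3 chk.py g1 cup collar_top grinder
python3 - <<'E'
from h import *
im=cv2.imread('pics/g1scene.png'); c=im[120:320,220:420]
t=cv2.imread('pics/g1top.png')[150:350,220:420]
cv2.imwrite('pics/g1.png',np.hstack([cv2.resize(x,(400,400),interpolation=cv2.INTER_CUBIC) for x in(c,t)]))
E
```

```text
7.5 [-0.7  0.6 -3.4] 0.7058108567936641 [ 0.537  -0.0996  0.2705]
z [-8.4e-03 -5.0e-04 -1.0e+00]
scene cup [([0.5375, -0.1009, 0.1937], 0.9)]
scene collar_top [([0.5362, -0.103, 0.0964], 0.58)]
scene grinder [([0.5361, -0.0955, 0.0023], 0.71), ([0.5352, -0.1008, 0.1929], 0.7)]
top cup [([0.5369, -0.1008, 0.0], 0.61), ([0.5357, -0.0943, 0.1933], 0.59)]
top collar_top [([0.5338, -0.0998, 0.1008], 0.79), ([0.7421, -0.0227, -0.0016], 0.56)]
top grinder [([0.5336, -0.0965, -0.0014], 0.75)]
wrist cup [([0.5312, -0.098, 0.1968], 0.93), ([0.5375, -0.1006, 0.0009], 0.34)]
wrist collar_top [([0.5338, -0.0978, 0.1014], 0.84)]
wrist grinder [([0.534, -0.0971, -0.0017], 0.97)]
```

View pics/g1.png

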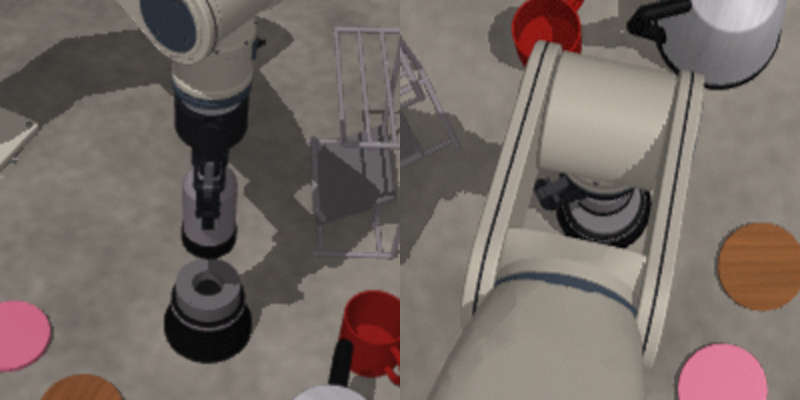

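The cup hangs upright over the ring: in the left half it is at px (208,215), above the ring at (208,290). Next I'll refine the ring centre by edge fitting and check the cup's pose in the hand.

```bash
cat > fit.py <<'E'
from h import *
def circ(c,z,r,a,ax=None):
    X,Y=(np.array([1,0,0]),np.array([0,1,0])) if ax is None else ax
    return np.array([*c,z])+r*(np.outer(np.cos(a),X)+np.outer(np.sin(a),Y))
def proj(ci,q):
    u=ci['intrinsics']@(ci['world_to_cam'][:3,:3]@q.T+ci['world_to_cam'][:3,3:]); return (u[:2]/u[2]).T
def score(im,ci,c,z,r,sign):
    a=np.linspace(0,2*np.pi,180,endpoint=False); f=lambda rr:cv2.remap(im,*[x.astype(np.float32).reshape(1,-1) for x in proj(ci,circ(c,z,rr,a)).T],cv2.INTER_LINEAR).ravel()
    return np.mean(np.clip(sign*(f(r-.0015)-f(r+.0015)),0,40))
def fit(cams,parts,c0,w=.010):
    for names in [[k] for k in cams]+[list(cams)]:
        best=max(((sum(score(cams[k][0],cams[k][1],(x,y),z,r,s) for k in names for z,r,s in parts),x,y) for x in np.arange(c0[0]-w,c0[0]+w,.0005) for y in np.arange(c0[1]-w,c0[1]+w,.0005)))
        print(names,np.round(best,4))
E
python3 - <<'E'
from fit import *
g=lambda f:cv2.GaussianBlur(cv2.imread('pics/'+f,0).astype(np.float32),(0,0),.7)
C={k:(g(f),vision.camera_info(k)) for k,f in(('scene','s0.png'),('top','t0.png'),)}
print('ring');fit(C,[(.1,.042,1),(.1,.02,-1)],(.535,-.098))
print('coaster');fit(C,[(.01,.055,-1)],(.461,-.2965))
print('coaster+');fit(C,[(.01,.055,1)],(.461,-.2965))
ci=vision.camera_info('wrist'); print('ring wrist');fit({'w':(g('g1wrist.png'),ci)},[(.1,.042,1),(.1,.02,-1)],(.535,-.098))
im=cv2.imread('pics/g1wrist.png');s=readout.sense();p=np.array(s['position']);M=Ro.from_quat(s['tool_rot']).as_matrix();a=np.linspace(0,6.283,90)
for h,r,c in((-.0795,.033,(0,0,255)),(-.0575,.033,(0,255,0)),(-.0575,.031,(255,255,0)),(.0185,.031,(255,0,0))):
    cv2.polylines(im,[np.int32(proj(ci,circ(*((p-h*-M[:,2]*-1)[:2],) ,(p-h*M[:,2]*-1)[2],r,a,(M[:,0],M[:,1]))) )],True,c,1)
cv2.imwrite('pics/g1w.png',im)
E
```

```text
ring
['scene'] [28.1364  0.536  -0.0985]
['top'] [74.7927  0.533  -0.0995]
['scene', 'top'] [96.9858  0.5335 -0.099 ]
coaster
['scene'] [17.312   0.4645 -0.297 ]
['top'] [15.421   0.4595 -0.2935]
['scene', 'top'] [23.6692  0.4635 -0.2965]
coaster+
['scene'] [ 2.5363  0.458  -0.295 ]
['top'] [ 2.6621  0.4595 -0.2995]
['scene', 'top'] [ 4.3792  0.458  -0.299 ]
ring wrist
['w'] [34.4112  0.535  -0.0995]
['w'] [34.4112  0.535  -0.0995]
```

View pics/g1w.png

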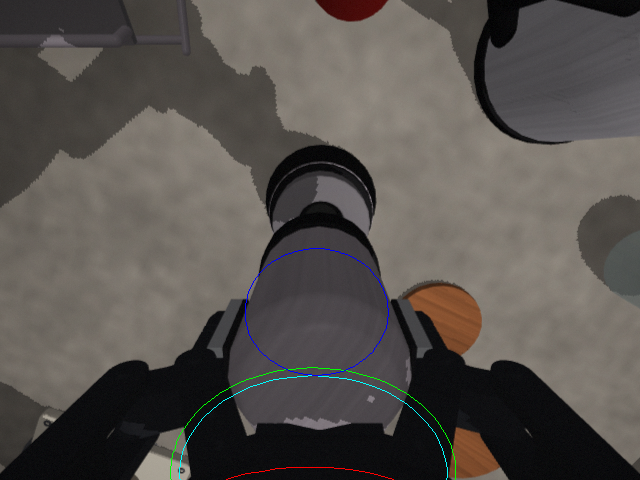

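My overlay had its sign flipped. I'll recheck numerically.

```bash
python3 - <<'E'
from fit import *
ci=vision.camera_info('wrist')
im=cv2.imread('pics/g1wrist.png');s=readout.sense();p=np.array(s['position']);M=Ro.from_quat(s['tool_rot']).as_matrix();a=np.linspace(0,6.283,180)
for h,r,c in((.0795,.033,(0,0,255)),(.0575,.033,(0,255,0)),(.0575,.031,(255,255,0)),(-.0185,.031,(255,0,0))):
    q=p+h*M[:,2]; u=proj(ci,circ(q[:2],q[2],r,a,(M[:,0],M[:,1]))); print(h,r,u.min(0).round(),u.max(0).round())
    cv2.polylines(im,[np.int32(u)],True,c,1)
cv2.imwrite('pics/g1w2.png',cv2.resize(im[120:420,200:440],None,fx=2,fy=2))
E
```

```text
0.0795 0.033 [262. 209.] [373. 312.]
0.0575 0.033 [256. 219.] [379. 332.]
0.0575 0.031 [259. 223.] [375. 329.]
-0.0185 0.031 [223. 290.] [408. 444.]
```

View pics/g1w2.png

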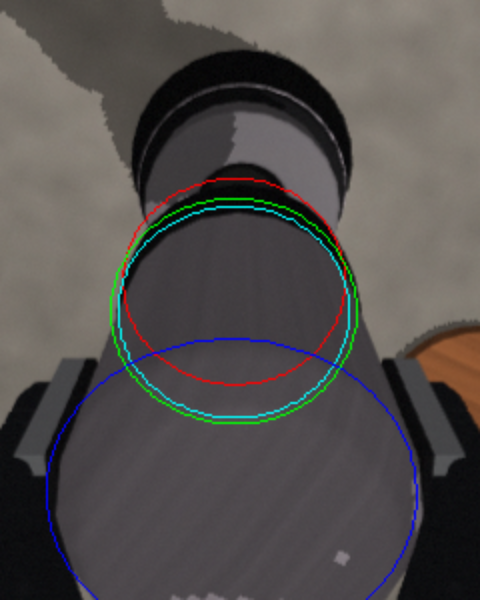

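The cup is aligned with the tool and the ring to within about 2 mm. The best ring centre is about (0.535,-0.099). I'll level the tool and descend to just above the ring.

```bash
python3 - <<'E'
from h import *
Rd=tilt(np.radians(26.6),0)[1]
plan([([.536,-.0985,.19],Rd)])
E
```

```text
T [-0.0021, 0.0016, 0.1075] turn [-0.004, 0.008, 0.002] -> [ 0.536 -0.098  0.19 ] rows 2.1
```

Request:
jog_arm(
  commands=[
    {"translation":[-0.002,0.0016,0.025],"turn":[0,0.008,0],"gripper":0.5},
    {"translation":[-0.002,0.0016,0.055],"turn":[0,0.008,0],"gripper":0.5},
    {"translation":[-0.002,0.0016,0.085],"turn":[0,0.008,0],"gripper":0.5},
    {"translation":[-0.002,0.0016,0.1],"turn":[0,0.008,0],"gripper":0.5},
    {"translation":[-0.002,0.0016,0.1],"turn":[0,0.008,0],"gripper":0.5},
  ],
)

```text
t: 8.52
position: [0.534, -0.0983, 0.1929]
tool_rot: [0.973, 0.23, -0.003, -0.002]
force: [-0.8, -0.9, -2.9]
width: 0.71
grip_force: 68.1
```

Request:
jog_arm(
  commands=[
    {"translation":[0,0,0],"turn":[0,0,0],"gripper":0.5},
    {"translation":[0,0,0],"turn":[0,0,0],"gripper":0.5},
    {"translation":[0,0,0],"turn":[0,0,0],"gripper":0.5},
  ],
)

```text
t: 8.77
position: [0.5368, -0.099, 0.197]
tool_rot: [0.973, 0.23, 0.001, -0.001]
force: [-0.1, 1.2, -1.8]
width: 0.709
grip_force: 68.2
```

```bash
python3 - <<'E'
from h import *
Rd=tilt(np.radians(26.6),0)[1];s=readout.sense();print(s['position'],s['force'],Ro.from_quat(s['tool_rot']).apply([0,0,1]))
save('wrist','g2w.png')
for m in('cup','collar_top'):print(mark_of(m,'wrist')[:1])
save('scene','g2s.png')
for m in('cup','collar_top'):print(mark_of(m,'scene')[:1])
plan([([.536,-.0985,.180],Rd)])
E
```

```text
[ 0.53683754 -0.09895119  0.19696956] [-0.0537415   1.16733858 -1.80411992] [ 9.32664487e-04  1.45500572e-03 -9.99998507e-01]
[{'location': [0.5315, -0.1001, 0.1199], 'conf': 0.82}]
[]
[{'location': [0.4609, -0.2948, 0.0009], 'conf': 0.66}]
[]
T [0.0001, -0.0004, 0.0201] turn [-0.004, -0.0, 0.001] -> [ 0.536 -0.098  0.18 ] rows 0.4
```

Request:
jog_arm(
  commands=[
    {"translation":[0,0,0.004],"turn":[0,0,0],"gripper":0.5},
    {"translation":[0,0,0.008],"turn":[0,0,0],"gripper":0.5},
    {"translation":[0,0,0.012],"turn":[0,0,0],"gripper":0.5},
    {"translation":[0,0,0.015],"turn":[0,0,0],"gripper":0.5},
    {"translation":[0,0,0.015],"turn":[0,0,0],"gripper":0.5},
  ],
)

```text
t: 9.48
position: [0.5354, -0.0987, 0.1827]
tool_rot: [0.973, 0.23, -0.001, -0.001]
force: [-0.0, -0.7, -2.8]
width: 0.708
grip_force: 68.2
```

Request:
jog_arm(
  commands=[
    {"translation":[0,0,0.002],"turn":[0,0,0],"gripper":0.5},
    {"translation":[0,0,0.004],"turn":[0,0,0],"gripper":0.5},
    {"translation":[0,0,0.006],"turn":[0,0,0],"gripper":0.5},
    {"translation":[0,0,0.007],"turn":[0,0,0],"gripper":0.5},
    {"translation":[0,0,0.007],"turn":[0,0,0],"gripper":0.5},
  ],
)

```text
t: 9.9
position: [0.536, -0.0988, 0.1781]
tool_rot: [0.973, 0.23, -0.0, -0.001]
force: [0.2, 0.3, -0.6]
width: 0.709
grip_force: 68.4
```

Request:
jog_arm(
  commands=[
    {"translation":[0,0,0.001],"turn":[0,0,0],"gripper":0.5},
    {"translation":[0,0,0.002],"turn":[0,0,0],"gripper":0.5},
    {"translation":[0,0,0.003],"turn":[0,0,0],"gripper":0.5},
    {"translation":[0,0,0.003],"turn":[0,0,0],"gripper":0.5},
  ],
)

```text
t: 10.23
position: [0.536, -0.0988, 0.1756]
tool_rot: [0.973, 0.23, -0.0, -0.001]
force: [0.3, -0.4, -0.1]
width: 0.707
grip_force: 68.5
```

Request:
jog_arm(
  commands=[
    {"translation":[0,0,0.0008],"turn":[0,0,0],"gripper":0.5},
    {"translation":[0,0,0.0016],"turn":[0,0,0],"gripper":0.5},
    {"translation":[0,0,0.0024],"turn":[0,0,0],"gripper":0.5},
    {"translation":[0,0,0.0024],"turn":[0,0,0],"gripper":0.5},
    {"translation":[0,0,0.0024],"turn":[0,0,0],"gripper":0.5},
  ],
)

```text
t: 10.65
position: [0.536, -0.0988, 0.1737]
tool_rot: [0.973, 0.23, -0.0, -0.001]
force: [0.2, -0.2, 0.5]
width: 0.703
grip_force: 68.5
```

Request:
jog_arm(
  commands=[
    {"translation":[0,0,0.0008],"turn":[0,0,0],"gripper":0.5},
    {"translation":[0,0,0.0016],"turn":[0,0,0],"gripper":0.5},
    {"translation":[0,0,0.0024],"turn":[0,0,0],"gripper":0.5},
    {"translation":[0,0,0.0024],"turn":[0,0,0],"gripper":0.5},
  ],
)

```text
t: 10.98
position: [0.5359, -0.0988, 0.1717]
tool_rot: [0.973, 0.23, -0.0, -0.001]
force: [0.4, -0.8, 0.0]
width: 0.708
grip_force: 68.5
```

Request:
jog_arm(
  commands=[
    {"translation":[0,0,0.0008],"turn":[0,0,0],"gripper":0.5},
    {"translation":[0,0,0.0016],"turn":[0,0,0],"gripper":0.5},
    {"translation":[0,0,0.0024],"turn":[0,0,0],"gripper":0.5},
    {"translation":[0,0,0.0024],"turn":[0,0,0],"gripper":0.5},
  ],
)

```text
t: 11.32
position: [0.5359, -0.0988, 0.1698]
tool_rot: [0.973, 0.23, -0.0, -0.001]
force: [0.8, -0.0, 0.8]
width: 0.709
grip_force: 68.5
```

Request:
jog_arm(
  commands=[
    {"translation":[0,0,0.0008],"turn":[0,0,0],"gripper":0.5},
    {"translation":[0,0,0.0016],"turn":[0,0,0],"gripper":0.5},
    {"translation":[0,0,0.0024],"turn":[0,0,0],"gripper":0.5},
    {"translation":[0,0,0.0024],"turn":[0,0,0],"gripper":0.5},
  ],
)

```text
t: 11.65
position: [0.5359, -0.0988, 0.1679]
tool_rot: [0.973, 0.23, -0.0, -0.001]
force: [0.3, -0.9, 0.7]
width: 0.707
grip_force: 68.6
```

Request:
jog_arm(
  commands=[
    {"translation":[0,0,0.0008],"turn":[0,0,0],"gripper":0.5},
    {"translation":[0,0,0.0016],"turn":[0,0,0],"gripper":0.5},
    {"translation":[0,0,0.0024],"turn":[0,0,0],"gripper":0.5},
    {"translation":[0,0,0.0024],"turn":[0,0,0],"gripper":0.5},
  ],
)

```text
t: 11.98
position: [0.5359, -0.0988, 0.1659]
tool_rot: [0.973, 0.23, -0.0, -0.001]
force: [0.6, -0.7, 0.6]
width: 0.709
grip_force: 68.6
```

Request:
jog_arm(
  commands=[
    {"translation":[0,0,0.0008],"turn":[0,0,0],"gripper":0.5},
    {"translation":[0,0,0.0016],"turn":[0,0,0],"gripper":0.5},
    {"translation":[0,0,0.0024],"turn":[0,0,0],"gripper":0.5},
    {"translation":[0,0,0.0024],"turn":[0,0,0],"gripper":0.5},
  ],
)

```text
t: 12.32
position: [0.5361, -0.0987, 0.1648]
tool_rot: [0.973, 0.23, -0.0, -0.001]
force: [-1.7, -0.4, 8.8]
width: 0.709
grip_force: 69.2
```

Request:
jog_arm(
  commands=[
    {"translation":[0,0,0.0004],"turn":[0,0,0],"gripper":0.5},
    {"translation":[0,0,0.0008],"turn":[0,0,0],"gripper":0.5},
    {"translation":[0,0,0.0008],"turn":[0,0,0],"gripper":0.5},
    {"translation":[0,0,0.0008],"turn":[0,0,0],"gripper":0.5},
  ],
)

```text
t: 12.65
position: [0.5361, -0.0987, 0.1645]
tool_rot: [0.973, 0.23, -0.0, -0.001]
force: [-2.4, 0.5, 11.0]
width: 0.709
grip_force: 69.3
```

Request:
jog_arm(
  commands=[
    {"translation":[0,0,0.0004],"turn":[0,0,0],"gripper":0.5},
    {"translation":[0,0,0.0008],"turn":[0,0,0],"gripper":0.5},
    {"translation":[0,0,0.0012],"turn":[0,0,0],"gripper":0.5},
    {"translation":[0,0,0.0012],"turn":[0,0,0],"gripper":0.5},
  ],
)

```text
t: 12.98
position: [0.5362, -0.0987, 0.1639]
tool_rot: [0.973, 0.23, -0.0, -0.001]
force: [-3.9, 1.1, 16.3]
width: 0.704
grip_force: 69.8
```

Request:
jog_arm(
  commands=[
    {"translation":[0,0,0],"turn":[0,0,0],"gripper":0.5},
    {"translation":[0,0,0],"turn":[0,0,0],"gripper":0.5},
  ],
)

```text
t: 13.15
position: [0.5362, -0.0987, 0.164]
tool_rot: [0.973, 0.23, -0.0, -0.001]
force: [-3.9, 0.6, 15.1]
width: 0.708
grip_force: 69.8
```

Contact force is about 18.5 N (the reading plus the cup's weight). I'll hold it for more than 2 s.

Request:
jog_arm(
  commands=[
    {"translation":[0,0,0],"turn":[0,0,0],"gripper":0.5},
    {"translation":[0,0,0],"turn":[0,0,0],"gripper":0.5},
    {"translation":[0,0,0],"turn":[0,0,0],"gripper":0.5},
    {"translation":[0,0,0],"turn":[0,0,0],"gripper":0.5},
    {"translation":[0,0,0],"turn":[0,0,0],"gripper":0.5},
  ],
)

```text
t: 13.57
position: [0.5362, -0.0987, 0.164]
tool_rot: [0.973, 0.23, 0.0, -0.001]
force: [-3.8, 0.3, 14.9]
width: 0.708
grip_force: 69.8
```

Request:
jog_arm(
  commands=[
    {"translation":[0,0,0],"turn":[0,0,0],"gripper":0.5},
    {"translation":[0,0,0],"turn":[0,0,0],"gripper":0.5},
    {"translation":[0,0,0],"turn":[0,0,0],"gripper":0.5},
    {"translation":[0,0,0],"turn":[0,0,0],"gripper":0.5},
    {"translation":[0,0,0],"turn":[0,0,0],"gripper":0.5},
  ],
)

```text
t: 13.98
position: [0.5362, -0.0987, 0.164]
tool_rot: [0.973, 0.23, -0.0, -0.001]
force: [-4.8, 0.7, 15.9]
width: 0.707
grip_force: 69.8
```

Request:
jog_arm(
  commands=[
    {"translation":[0,0,0],"turn":[0,0,0],"gripper":0.5},
    {"translation":[0,0,0],"turn":[0,0,0],"gripper":0.5},
    {"translation":[0,0,0],"turn":[0,0,0],"gripper":0.5},
    {"translation":[0,0,0],"turn":[0,0,0],"gripper":0.5},
    {"translation":[0,0,0],"turn":[0,0,0],"gripper":0.5},
  ],
)

```text
t: 14.4
position: [0.5362, -0.0987, 0.164]
tool_rot: [0.973, 0.23, -0.0, -0.001]
force: [-3.2, 1.5, 16.5]
width: 0.71
grip_force: 69.8
```

Request:
jog_arm(
  commands=[
    {"translation":[0,0,0],"turn":[0,0,0],"gripper":0.5},
    {"translation":[0,0,0],"turn":[0,0,0],"gripper":0.5},
    {"translation":[0,0,0],"turn":[0,0,0],"gripper":0.5},
    {"translation":[0,0,0],"turn":[0,0,0],"gripper":0.5},
    {"translation":[0,0,0],"turn":[0,0,0],"gripper":0.5},
  ],
)

```text
t: 14.82
position: [0.5363, -0.0987, 0.164]
tool_rot: [0.973, 0.23, 0.0, -0.001]
force: [-3.3, 1.3, 16.9]
width: 0.709
grip_force: 69.8
```

Request:
jog_arm(
  commands=[
    {"translation":[0,0,0],"turn":[0,0,0],"gripper":0.5},
    {"translation":[0,0,0],"turn":[0,0,0],"gripper":0.5},
    {"translation":[0,0,0],"turn":[0,0,0],"gripper":0.5},
    {"translation":[0,0,0],"turn":[0,0,0],"gripper":0.5},
    {"translation":[0,0,0],"turn":[0,0,0],"gripper":0.5},
  ],
)

```text
t: 15.23
position: [0.5362, -0.0987, 0.164]
tool_rot: [0.973, 0.23, -0.0, -0.001]
force: [-4.0, 0.4, 15.4]
width: 0.712
grip_force: 69.8
```

Request:
jog_arm(
  commands=[
    {"translation":[0,0,0],"turn":[0,0,0],"gripper":0.5},
    {"translation":[0,0,0],"turn":[0,0,0],"gripper":0.5},
    {"translation":[0,0,0],"turn":[0,0,0],"gripper":0.5},
  ],
)

```text
t: 15.48
position: [0.5362, -0.0987, 0.164]
tool_rot: [0.973, 0.23, -0.0, -0.001]
force: [-3.1, 1.2, 15.5]
width: 0.707
grip_force: 69.8
```

```bash
python3 - <<'E'
from h import *
s=readout.sense();print(s['t'],s['force'])
save('scene','p1.png')
for m in('cup','collar_top','grinder'):print(m,mark_of(m,'scene')[:2])
E
```

```text
15.4833 [-3.11536598  1.16532129 15.54196047]
cup [{'location': [0.5381, -0.0999, 0.0877], 'conf': 0.74}]
collar_top [{'location': [0.5364, -0.1043, 0.0978], 'conf': 0.79}]
grinder [{'location': [0.5347, -0.0955, -0.0007], 'conf': 0.65}]
```

Request:
jog_arm(
  commands=[
    {"translation":[0,0,-0.008],"turn":[0,0,0],"gripper":0.5},
    {"translation":[0,0,-0.02],"turn":[0,0,0],"gripper":0.5},
    {"translation":[0,0,-0.04],"turn":[0,0,0],"gripper":0.5},
    {"translation":[0,0,-0.07],"turn":[0,0,0],"gripper":0.5},
    {"translation":[0,0,-0.1],"turn":[0,0,0],"gripper":0.5},
  ],
)

```text
t: 16.1
position: [0.5345, -0.0984, 0.2423]
tool_rot: [0.973, 0.23, -0.002, -0.002]
force: [0.2, -0.8, -2.5]
width: 0.706
grip_force: 68.2
```

Request:
jog_arm(
  commands=[
    {"translation":[0,0,0],"turn":[0,0,0],"gripper":0.5},
    {"translation":[0,0,0],"turn":[0,0,0],"gripper":0.5},
  ],
)

```text
t: 16.27
position: [0.5361, -0.0988, 0.2432]
tool_rot: [0.973, 0.23, 0.0, -0.001]
force: [0.2, 0.4, -3.7]
width: 0.703
grip_force: 68.3
```

```bash
python3 - <<'E'
from h import *
Rd=tilt(np.radians(26.6),0)[1];s=readout.sense();print(s['position'],s['force'],s['qpos'])
plan([([.4615,-.295,.22],Rd),([.4615,-.295,.12],Rd)])
E
```

```text
[ 0.53607217 -0.09876684  0.24318407] [ 0.24213695  0.39518045 -3.71058505] [-0.20496737  0.32328377  1.81814441  0.00219564  1.0006834   0.89970123]
T [-0.1933, 0.1775, 0.0285] turn [-0.004, -0.001, 0.001] -> [ 0.462 -0.295  0.22 ] rows 5.1
T [-0.0001, -0.0, 0.125] turn [0.0, -0.0, 0.0] -> [ 0.462 -0.295  0.12 ] rows 2.4
```

Request:
jog_arm(
  commands=[
    {"translation":[-0.045,0.04,0],"turn":[0,0,0],"gripper":0.5},
    {"translation":[-0.08,0.075,0.005],"turn":[0,0,0],"gripper":0.5},
    {"translation":[-0.115,0.107,0.012],"turn":[0,0,0],"gripper":0.5},
    {"translation":[-0.15,0.14,0.02],"turn":[0,0,0],"gripper":0.5},
    {"translation":[-0.18,0.165,0.0285],"turn":[0,0,0],"gripper":0.5},
  ],
)

```text
t: 16.68
position: [0.4644, -0.283, 0.2174]
tool_rot: [0.973, 0.23, -0.002, -0.002]
force: [1.7, -0.3, -3.9]
width: 0.709
grip_force: 68.4
```

Request:
jog_arm(
  commands=[
    {"translation":[-0.0133,0.0125,0],"turn":[0,0,0],"gripper":0.5},
    {"translation":[-0.0133,0.0125,0.03],"turn":[0,0,0],"gripper":0.5},
    {"translation":[-0.0133,0.0125,0.06],"turn":[0,0,0],"gripper":0.5},
    {"translation":[-0.0133,0.0125,0.08],"turn":[0,0,0],"gripper":0.5},
    {"translation":[-0.0133,0.0125,0.08],"turn":[0,0,0],"gripper":0.5},
  ],
)

```text
t: 17.1
position: [0.4579, -0.293, 0.1504]
tool_rot: [0.973, 0.23, -0.004, -0.005]
force: [-0.2, 0.8, -2.8]
width: 0.707
grip_force: 68.3
```

Request:
jog_arm(
  commands=[
    {"translation":[0,0,0],"turn":[0,0,0],"gripper":0.5},
    {"translation":[0,0,0],"turn":[0,0,0],"gripper":0.5},
    {"translation":[0,0,0],"turn":[0,0,0],"gripper":0.5},
  ],
)

```text
t: 17.35
position: [0.4618, -0.2951, 0.1562]
tool_rot: [0.973, 0.231, -0.0, -0.001]
force: [-0.5, -0.0, -2.9]
width: 0.71
grip_force: 68.4
```

```bash
python3 chk.py k1 cup coaster; python3 - <<'E'
from fit import *
im=cv2.imread('pics/k1scene.png')
w=cv2.imread('pics/k1wrist.png');ci=vision.camera_info('wrist');a=np.linspace(0,6.283,180)
cv2.polylines(w,[np.int32(proj(ci,circ((.4615,-.296),.01,.055,a)))],True,(0,255,0),1)
s=readout.sense();p=np.array(s['position'])
cv2.polylines(w,[np.int32(proj(ci,circ(p[:2],p[2]-.078,.033,a)))],True,(0,0,255),1)
cs=vision.camera_info('scene')
cv2.polylines(im,[np.int32(proj(cs,circ((.4615,-.296),.01,.055,a)))],True,(0,255,0),1)
cv2.polylines(im,[np.int32(proj(cs,circ(p[:2],p[2]-.078,.033,a)))],True,(0,0,255),1)
cv2.imwrite('pics/k1.png',np.hstack([cv2.resize(im[200:380,170:350],(400,400),interpolation=cv2.INTER_CUBIC),cv2.resize(w[120:440,160:480],(400,400))]))
plan([([.4615,-.295,.095],tilt(np.radians(26.6),0)[1])])
E
```

```text
17.35 [-0.5 -0.  -2.9] 0.7098167841410691 [ 0.4618 -0.2951  0.1562]
z [-4.0e-04  1.3e-03 -1.0e+00]
scene cup [([0.4616, -0.2973, 0.0787], 0.91), ([0.5337, -0.0943, 0.0025], 0.75)]
scene coaster [([0.3124, -0.2434, -0.0018], 0.84), ([0.3311, -0.4273, 0.0016], 0.77)]
top cup [([0.4644, -0.2932, 0.0748], 0.61)]
top coaster [([0.4646, -0.2966, -0.0007], 0.63), ([0.3117, -0.243, 0.0056], 0.59)]
wrist cup [([0.4561, -0.2947, 0.0763], 0.66)]
wrist coaster [([0.3096, -0.2471, -0.0017], 0.95), ([0.3332, -0.4294, 0.0019], 0.75)]
T [0.0002, 0.0003, 0.0758] turn [-0.004, 0.001, 0.001] -> [ 0.462 -0.295  0.095] rows 1.5
```

View pics/k1.png

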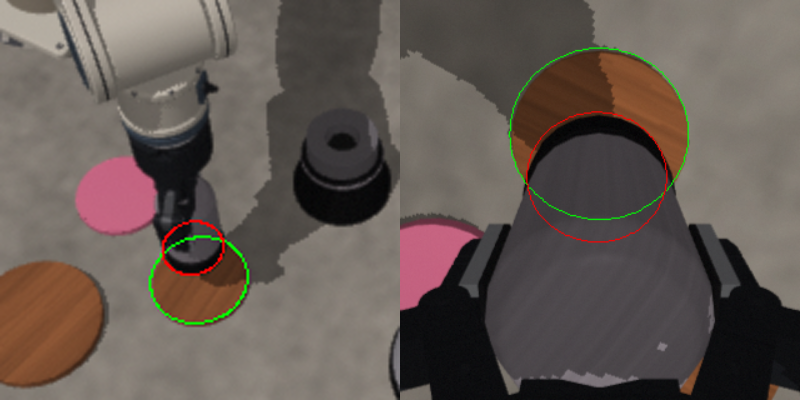

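The small wooden coaster (green circle, left px 199,280) and the cup foot (red circle) line up well. I'll descend, then feel for contact.

Request:
jog_arm(
  commands=[
    {"translation":[0,0,0.02],"turn":[0,0,0],"gripper":0.5},
    {"translation":[0,0,0.04],"turn":[0,0,0],"gripper":0.5},
    {"translation":[0,0,0.055],"turn":[0,0,0],"gripper":0.5},
    {"translation":[0,0,0.065],"turn":[0,0,0],"gripper":0.5},
    {"translation":[0,0,0.072],"turn":[0,0,0],"gripper":0.5},
  ],
)

```text
t: 18.22
position: [0.4608, -0.2946, 0.0967]
tool_rot: [0.973, 0.23, -0.001, -0.002]
force: [-0.1, -0.5, -2.9]
width: 0.708
grip_force: 68.4
```

Request:
jog_arm(
  commands=[
    {"translation":[0,0,0.0005],"turn":[0,0,0],"gripper":0.5},
    {"translation":[0,0,0.001],"turn":[0,0,0],"gripper":0.5},
    {"translation":[0,0,0.002],"turn":[0,0,0],"gripper":0.5},
    {"translation":[0,0,0.003],"turn":[0,0,0],"gripper":0.5},
    {"translation":[0,0,0.003],"turn":[0,0,0],"gripper":0.5},
  ],
)

```text
t: 18.63
position: [0.4614, -0.295, 0.0958]
tool_rot: [0.973, 0.23, -0.0, -0.001]
force: [-0.2, 0.4, -2.7]
width: 0.709
grip_force: 68.4
```

Request:
jog_arm(
  commands=[
    {"translation":[0,0,0.001],"turn":[0,0,0],"gripper":0.5},
    {"translation":[0,0,0.002],"turn":[0,0,0],"gripper":0.5},
    {"translation":[0,0,0.002],"turn":[0,0,0],"gripper":0.5},
    {"translation":[0,0,0.002],"turn":[0,0,0],"gripper":0.5},
  ],
)

```text
t: 18.97
position: [0.4612, -0.2948, 0.0939]
tool_rot: [0.973, 0.23, -0.001, -0.001]
force: [0.1, 0.1, -3.4]
width: 0.71
grip_force: 68.4
```

Request:
jog_arm(
  commands=[
    {"translation":[0,0,0.001],"turn":[0,0,0],"gripper":0.5},
    {"translation":[0,0,0.002],"turn":[0,0,0],"gripper":0.5},
    {"translation":[0,0,0.003],"turn":[0,0,0],"gripper":0.5},
    {"translation":[0,0,0.003],"turn":[0,0,0],"gripper":0.5},
  ],
)

```text
t: 19.3
position: [0.4611, -0.2947, 0.0912]
tool_rot: [0.973, 0.23, -0.001, -0.001]
force: [-0.0, 0.8, -2.4]
width: 0.709
grip_force: 68.4
```

Request:
jog_arm(
  commands=[
    {"translation":[0,0,0.0005],"turn":[0,0,0],"gripper":0.5},
    {"translation":[0,0,0.001],"turn":[0,0,0],"gripper":0.5},
    {"translation":[0,0,0.0015],"turn":[0,0,0],"gripper":0.5},
    {"translation":[0,0,0.0015],"turn":[0,0,0],"gripper":0.5},
  ],
)

```text
t: 19.63
position: [0.4611, -0.2948, 0.0901]
tool_rot: [0.973, 0.23, -0.001, -0.001]
force: [-0.8, 0.1, -2.4]
width: 0.708
grip_force: 68.4
```

Request:
jog_arm(
  commands=[
    {"translation":[0,0,0.0005],"turn":[0,0,0],"gripper":0.5},
    {"translation":[0,0,0.001],"turn":[0,0,0],"gripper":0.5},
    {"translation":[0,0,0.0015],"turn":[0,0,0],"gripper":0.5},
    {"translation":[0,0,0.0015],"turn":[0,0,0],"gripper":0.5},
  ],
)

```text
t: 19.97
position: [0.4612, -0.2948, 0.0894]
tool_rot: [0.973, 0.23, -0.0, -0.001]
force: [-2.1, 1.7, 2.4]
width: 0.712
grip_force: 68.9
```

Request:
jog_arm(
  commands=[
    {"translation":[0,0,0],"turn":[0,0,0],"gripper":0.6},
    {"translation":[0,0,0],"turn":[0,0,0],"gripper":0.68},
  ],
  newtons=20,
)

```text
t: 20.13
position: [0.4612, -0.2948, 0.0893]
tool_rot: [0.973, 0.23, -0.0, -0.001]
force: [-2.3, 0.6, 4.4]
width: 0.71
grip_force: 68.9
```

Request:
jog_arm(
  commands=[
    {"translation":[0,0,0],"turn":[0,0,0],"gripper":0.72},
    {"translation":[0,0,0],"turn":[0,0,0],"gripper":0.76},
    {"translation":[0,0,0],"turn":[0,0,0],"gripper":0.8},
    {"translation":[0,0,0],"turn":[0,0,0],"gripper":0.9},
    {"translation":[0,0,0],"turn":[0,0,0],"gripper":1},
  ],
)

```text
t: 20.55
position: [0.4613, -0.2949, 0.089]
tool_rot: [0.973, 0.23, -0.0, -0.001]
force: [0.3, -1.0, 0.3]
width: 0.999
grip_force: 0.0
```

Request:
jog_arm(
  commands=[
    {"translation":[0,0,0],"turn":[0,0,0],"gripper":1},
    {"translation":[0,0,0],"turn":[0,0,0],"gripper":1},
    {"translation":[0,0,0],"turn":[0,0,0],"gripper":1},
  ],
)

```text
t: 20.8
position: [0.4612, -0.2948, 0.089]
tool_rot: [0.973, 0.23, -0.001, -0.001]
force: [-0.4, -0.1, -0.2]
width: 0.999
grip_force: 0.0
```

Released, with no residual force. I'll retreat straight up.

Request:
jog_arm(
  commands=[
    {"translation":[0,0,-0.012],"turn":[0,0,0],"gripper":1},
    {"translation":[0,0,-0.03],"turn":[0,0,0],"gripper":1},
    {"translation":[0,0,-0.06],"turn":[0,0,0],"gripper":1},
    {"translation":[0,0,-0.09],"turn":[0,0,0],"gripper":1},
    {"translation":[0,0,-0.12],"turn":[0,0,0],"gripper":1},
  ],
)

```text
t: 21.22
position: [0.4611, -0.2949, 0.1865]
tool_rot: [0.973, 0.23, -0.001, -0.001]
force: [0.6, -0.1, 0.1]
width: 1.0
grip_force: 0.0
```

Request:
jog_arm(
  commands=[
    {"translation":[-0.03,0,-0.05],"turn":[0,0,0],"gripper":1},
    {"translation":[-0.07,0,-0.1],"turn":[0,0,0],"gripper":1},
    {"translation":[-0.1,0,-0.14],"turn":[0,0,0],"gripper":1},
    {"translation":[-0.1,0,-0.14],"turn":[0,0,0],"gripper":1},
    {"translation":[-0.1,0,-0.14],"turn":[0,0,0],"gripper":1},
  ],
)

```text
t: 21.63
position: [0.3899, -0.3328, 0.3009]
tool_rot: [0.973, 0.229, 0.001, 0.002]
force: [-0.1, -0.4, -0.6]
width: 1.002
grip_force: 0.0
```

```bash
python3 chk.py f cup kettle mug sugar_jar; python3 - <<'E'
from h import *
cv2.imwrite('pics/f.png',np.hstack([cv2.resize(cv2.imread('pics/fscene.png')[200:380,170:350],(400,400)),cv2.resize(cv2.imread('pics/fwrist.png'),(400,300)) [:, :].repeat(1,0) if False else cv2.resize(cv2.imread('pics/fwrist.png'),(400,400))]))
E
```

```text
21.63 [-0.1 -0.4 -0.6] 1.0021874895542655 [ 0.3899 -0.3328  0.3009]
z [ 0.0034 -0.0027 -1.    ]
scene cup [([0.4585, -0.2951, 0.009], 0.72)]
scene kettle [([0.7681, -0.244, -0.0024], 0.87), ([0.6002, 0.2111, 0.0493], 0.55)]
scene mug [([0.7417, -0.0293, 0.0034], 0.75)]
scene sugar_jar [([0.6391, -0.4717, 0.0017], 0.92)]
top cup [([0.4616, -0.2914, 0.0087], 0.6)]
top kettle [([0.7707, -0.2381, 0.0029], 0.79), ([0.5333, -0.1006, 0.0997], 0.7)]
top mug [([0.7405, -0.0244, -0.0008], 0.97)]
top sugar_jar [([0.638, -0.471, 0.002], 0.75)]
wrist cup [([0.4571, -0.291, 0.0086], 0.74)]
wrist kettle []
wrist mug []
wrist sugar_jar [([0.6366, -0.4685, -0.0005], 0.86)]
```

View pics/f.png

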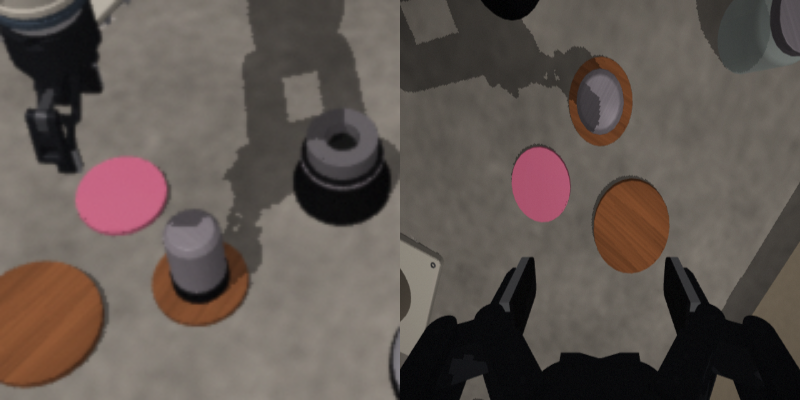

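The cup stands upright in the middle of the small wooden coaster (left px 199,283), and the bystanders have not moved. Handing in.

```bash
python3 -c "
from h import *
print(order.hand_in())"
```

```text
the job is handed in; nothing more can be done
None
```

The job is handed in at about 22 s: the cup was drawn out, pressed to the stop at about 18–20 N for over 2 s, and left standing upright on the middle of the small wooden coaster, with kettle, mug and sugar jar unmoved.

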